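Shut and lock the condiment bin

TASK

Shut and lock the condiment bin: push its black knob sideways along the long leg of the L-shaped slot until the cover is fully shut, then round the corner and along the short leg to its end. Only push the knob from the side, without pinching it or pulling it up, leave the other things where they are, and finish clear of the bin.

Things in the scene. Friction and masses are not known exactly. Their poses are not given: they have to be found in the camera images.
- bin: Fixed low countertop bin, white sides, flat aluminium deck, 240 (x) x 340 (y) x 85 mm high; origin at the centre of its underside, z up. An L-shaped slot 18 mm wide lies in the -x half of the deck; an open well (x 30..105, y -150..-30 mm, reaching down nearly to the table) in the +x half. Two guide rails 5.5 mm high on the deck along y at x = 15 and 117 mm.
- slot_start (a point): Start of the slot's long leg (where the pin's axis then stands), at bin x -20, y +30 mm, on the deck's top face 85 mm above the table. The long leg runs from here along the bin's -y to the corner.
- slot_corner (a point): Corner of the L-shaped slot (pin axis), at bin x -20, y -90 mm, on the deck's top face. The short leg runs from here along the bin's -x to the end. The pin has about 2 mm of play to either side in the slot.
- slot_end (a point): End of the slot's short leg (pin axis when locked), at bin x -65, y -90 mm, on the deck's top face.
- knob (a point): Centre of the black upright round knob, 32 mm diameter, underside 98 and top 138 mm above the table. Below it a 14 mm pin rides in the L-shaped slot and cannot leave it. A two-bar steel arm (bars along the bin's x, top 95 mm above the table, reaching 75 mm to the bin's -x side of the long leg) joins it to the sliding cover.
- cover (a joint): Sliding steel cover plate, 91 x 140 mm, top 90 mm above the table; it moves together with the knob along the bin's -y. Value in m: 0 = open, knob at the slot's start; 0.12 = fully shut, knob at the corner (stops at about 0.122). Starts anywhere from 0 to 0.04. Needs about 3 N to slide and stays where it is left.
- latch (a joint): Movement of the knob along the bin's -x, into the short leg. Value in m: 0 = in the long leg, 0.045 = at the end of the short leg, locked (stops at about 0.047). Only possible when the cover is shut. Needs about 2 N and stays where it is left.
- pull (a joint): Lift of the knob off its seat, m: 0 = seated, up to 0.02. A spring and its weight hold it down with about 4 N. It must stay seated.
- shaker: Small steel shaker standing on the bin's deck at the corner nearest the slot's start side (bin -x, +y), 44 mm diameter, 58 mm tall; origin centre of underside. Leave alone.
- ramekin0: Small white ramekin in the bin's well, 50 mm diameter, 38 mm tall; origin centre of underside. Leave alone.
- ramekin1: Second small white ramekin in the bin's well, same size. Leave alone.
- mug: White mug on the table beside the bin, 80 mm diameter, 90 mm tall; origin centre of underside. Leave alone.
- jar: Amber glass jar with steel cap on the table beside the bin, 66 mm diameter, 95 mm tall; origin centre of underside. Leave alone.
- sauce: Red sauce bottle on the table, 60 mm diameter, 180 mm tall; origin centre of underside. Leave alone.
- spatula: Spatula lying flat on the table, out to the robot's right, about 280 mm long along its x, handle to -x; origin on its underside near the middle. Leave alone.

How it is judged:
By the outcome, as a careful person would: the job done as asked, in the order asked, and still so for the second after the job is handed in, with the robot touching nothing.
It also fails if it takes over 58 s, if anything falls off the work surface, if the arm or the gripper's body presses on something with over 40 N, if the wrist force passes 120 N, or if a joint passes its speed limit or range.

ROBOT

A 6-joint arm with a two-finger parallel gripper is mounted at the origin on the work surface. World frame = base frame: x ahead of the robot, y to its left, z up, the work surface at z = 0. Lengths are in m, angles in rad, forces in N, time in s.
With the tool pointing down it reaches from about 0.325 to 0.775 m from the base axis. Payload 5.5 kg.
Tool frame: the origin (TCP) lies at the very end of the fingers, on their centre line; the grasp point (between the pads) lies 19 mm behind it; z points along the fingers, x is the direction in which the jaws open and shut, and the axes are right-handed (so a half turn about z gives the same grasp; the last joint's range is limited). The gripper opens to 85 mm and grips with 20 to 120 N. Pads are 22 mm wide; open, the fingers measure 114 mm over their backs; the gripper's body (76 mm by 85 mm) begins 54 mm behind the grasp point. The pads swing forward as they close: fully open they stand 13 mm farther back than shut.
Start: joints at [-0.057, 0.091, 1.231, -0, 1.82, -0.057], TCP at [0.6, -0, 0.231] pointing down, gripper open.
Joint ranges: [-2.87, 2.87], [-0.86, 2.18], [0.17, 2.46], [-1.51, 4.65], [0.06, 2.69], [-2.65, 2.65]. Speed limits (rad/s): [2.57, 2.57, 3.01, 3.14, 3.14, 3.14].

INTERFACE

Orientations are given as a 3x3 rotation matrix whose columns are the frame's x, y, z axes.
In Python, from rig import bot gives the robot as it stands.
- The arm moves only by the tool jog_arm, never from a script. Its argument "motion" is a list of rows, each a list of 3 entries, a list of its own where there are three numbers: the shift along the tool's x, y, z in cm, then the turn, a rotation vector about the tool's x, y, z in degrees, then the opening, from -1 (shut) to 1 (fully open). A call has 1 to 20 rows; each row is the pose to reach, as a shift and turn from the pose commanded when the call began, along the tool's axes at that moment; what a row does not reach only later rows make up. A row lasts 1/10 s, in which the tool goes at most 50 mm and 8.59 degrees, less where a joint would pass 70% of its speed; a pose out of reach is approached as far as the arm can. A call with a gripper value outside its range is refused whole. The fingers move at their own pace and stop on an object; "newtons" is the grip in N (left out, the last holds). Time passes only in rows, so rows that repeat a pose let the fingers close. It gives the time, the measured TCP pose, the force and the opening at its end, in the units of the state.
- bot.state(): the state, without advancing time (a new reading comes with each control period).
- bot.camera(name): name is "scene" or "side" or "wrist"; returns the picture (400x640x3 uint8, red, green, blue); there is no depth.
- bot.camera_model(name): a dict with "camera_matrix" (3x3 intrinsics, pixels), "k1" (the pictures are not rectified: a ray, as slopes to the right and down, at radius r is drawn at 1 + k1 r^2 times it, then the intrinsics apply), "cam_to_world" (4x4, takes a point from camera to world coordinates); the wrist camera has in their place "hand_eye" (4x4, takes a point from camera to tool coordinates, whose origin is the TCP and whose axes are the tool frame's). Camera axes: x right, y down, z forward; pixel columns grow to the right and rows downward; lengths in m; the calibration is good to about 2 mm. A picture is of the moment at which its call begins: read the wrist's pose just before it. camera_model takes no time and is no camera call.
- bot.sign_off(): hands the job in, once; it reports no verdict.
Trained networks look in the newest picture that a camera, given by its name, has taken for a name from the list of things; names that differ only in an ending like _2 or _b are one class to them, and where a whole thing is asked for, a point or a joint stands for the part that bears it (a point fixed in the world has none). Each returns a list of dicts, best first, with "score" (0 to 1); they miss things now and then, are a little off and sometimes report something else, mostly with a low value. They report only what shows in the picture. A call takes as long as a camera call.
- bot.find_in(camera, name): "at" ([column, row] in pixels, amid what is visible of it).
The state is a dict: "time": time; "joints": joint angles; "joint_velocities": joint speeds; "effort": joint torques, N m; "tcp_pos": TCP position; "eef_rot": TCP orientation; "ft_force": force on the tool from outside, world axes, zero at the start; "torque": the same for the moment, N m; "width": opening from 0.0 (shut) to 1.0 (fully open).
Only numpy, scipy, OpenCV 4.12 (cv2) and the standard library are available. Lean on these libraries where they do the work, as an engineer would, in place of code of your own. Each camera call takes 0.05 s, during which the arm holds its last target. There are 200 camera calls.

## Working session

There is one attempt and no reset: what is moved stays moved. The work goes in short steps, Python scripts to look and compute and a tool call to move; the robot and the scene stay as the last step left them, time stands still between calls to the robot, and variables do not carry over. Pictures are saved under pics/ and viewed, about 8 in all and at most 12, crops included, and the job is handed in when it is done.

Besides the shell and the picture viewer there is one more tool, called after ">>>" in YAML: its name, and indented under it one key for each argument. jog_arm: Moves the arm, as the interface text tells. Its arguments: {"type":"object","properties":{"motion":{"type":"array","items":{"type":"array"}},"newtons":{"type":"number"}},"required":["motion"]}

```bash
mkdir -p pics; ls
cat > h.py <<'E'
import numpy as np, cv2
from rig import bot
def ray(name,uv):
    m=bot.camera_model(name);K=np.array(m["camera_matrix"])
    if "cam_to_world" in m: T=np.array(m["cam_to_world"])
    else:
        s=bot.state();A=np.eye(4);A[:3,:3]=s["eef_rot"];A[:3,3]=s["tcp_pos"];T=A@np.array(m["hand_eye"])
    d=cv2.undistortPoints(np.array([[uv]],float),K,np.array([m["k1"],0,0,0,0.]))[0,0]
    return T[:3,3],T[:3,:3]@np.array([d[0],d[1],1])
def atz(name,uv,z):
    o,d=ray(name,uv);return o+d*(z-o[2])/d[2]
def proj(name,p):
    m=bot.camera_model(name);K=np.array(m["camera_matrix"])
    if "cam_to_world" in m: T=np.array(m["cam_to_world"])
    else:
        s=bot.state();A=np.eye(4);A[:3,:3]=s["eef_rot"];A[:3,3]=s["tcp_pos"];T=A@np.array(m["hand_eye"])
    W=np.linalg.inv(T)
    return cv2.projectPoints(np.atleast_2d(np.array(p,float)),cv2.Rodrigues(W[:3,:3])[0],W[:3,3],K,np.array([m["k1"],0,0,0,0.]))[0][:,0]
E
python3 - <<'E'
from h import *
for c in("scene","side","wrist"):
    im=bot.camera(c);cv2.imwrite(f"pics/{c}0.png",im[:,:,::-1])
    for n,z in(("knob",.118),("bin",.085),("shaker",.114),("mug",.045),("jar",.05),("sauce",.09)):
        for f in bot.find_in(c,n)[:2]: print(c,n,np.round(f["at"]),round(f["score"],2),np.round(atz(c,f["at"],z),3))
print(bot.state()["eef_rot"],bot.state()["time"])
E
```

```text
pics
scene knob [301. 198.] 0.73 [ 0.569 -0.059  0.118]
scene knob [405. 103.] 0.72 [0.522 0.446 0.118]
scene bin [304. 228.] 0.7 [ 0.627 -0.105  0.085]
scene shaker [298. 166.] 0.74 [0.478 0.015 0.114]
scene mug [324. 160.] 0.86 [0.467 0.134 0.045]
scene mug [304. 197.] 0.54 [ 0.529 -0.011  0.045]
scene jar [254. 298.] 0.9 [ 0.672 -0.314  0.05 ]
scene jar [304. 228.] 0.61 [ 0.611 -0.088  0.05 ]
scene sauce [406. 103.] 0.64 [0.504 0.483 0.09 ]
side knob [346. 298.] 0.74 [ 0.668 -0.347  0.118]
side knob [318. 237.] 0.67 [ 0.6   -0.144  0.118]
side bin [313. 233.] 0.93 [ 0.587 -0.105  0.085]
side shaker [278. 194.] 0.55 [0.479 0.034 0.114]
side mug [279. 179.] 0.75 [0.472 0.173 0.045]
side jar [348. 300.] 0.84 [ 0.68  -0.314  0.05 ]
side sauce [289. 119.] 0.79 [0.502 0.464 0.09 ]
wrist knob [286. 265.] 0.58 [ 0.573 -0.058  0.118]
wrist bin [314. 202.] 0.69 [ 0.594 -0.015  0.085]
wrist shaker [154. 166.] 0.81 [0.474 0.022 0.114]
wrist shaker [314. 199.] 0.28 [ 0.594 -0.004  0.114]
wrist mug [176.  24.] 0.67 [0.475 0.133 0.045]
[[ 9.99999993e-01  1.75783187e-06  1.21798253e-04]
 [ 1.75964675e-06 -1.00000000e+00 -1.49005724e-05]
 [ 1.21798227e-04  1.49007867e-05 -9.99999992e-01]] 1.05
```

View pics/scene0.png

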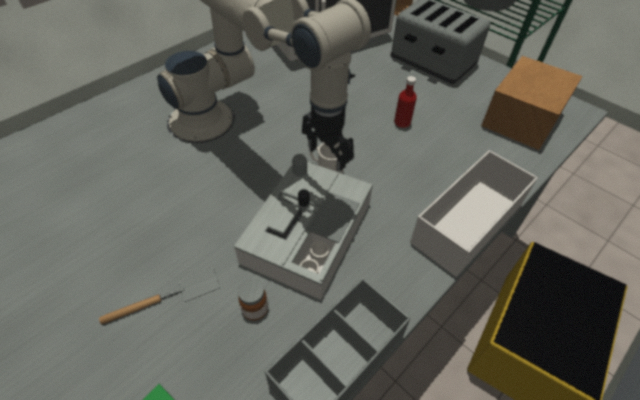

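View pics/wrist0.png

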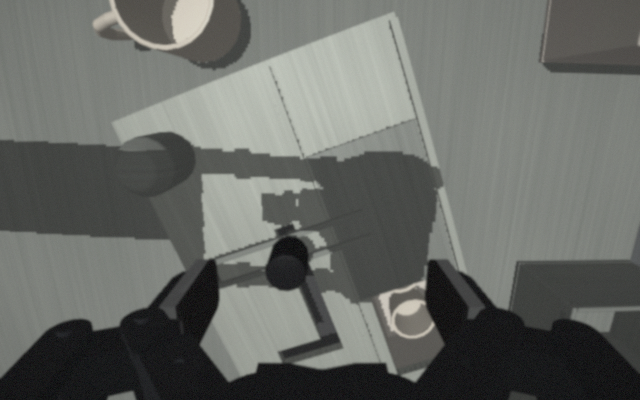

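View pics/side0.png

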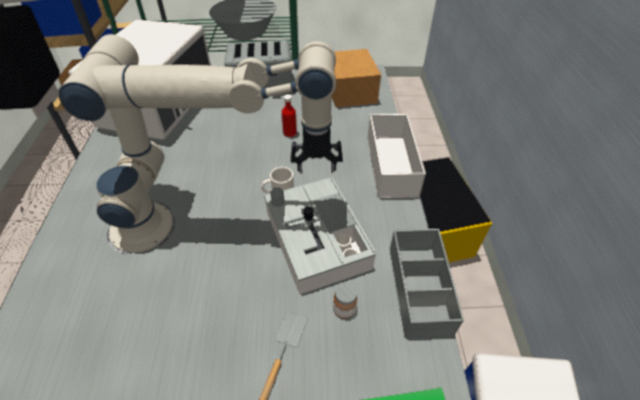

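Wrist picture: the deck's far corners are at about (113,122) and (395,13), the knob top at (286,270), the slot corner near (331,341) and the slot end near (288,354). The bin is turned about 20°. Next I fit its pose.

```bash
cat > fit.py <<'E'
from h import *
P=np.array([[-.12,.17],[.12,.17],[-.02,-.09],[-.065,-.09]]);U=[(113,122),(395,13),(327,343),(287,354)]
E
python3 - <<'E'
from fit import *
W=np.array([atz("wrist",u,.085)[:2] for u in U]);print(W.round(3))
a=P-P[:2].mean(0);b=W-W[:2].mean(0)
th=np.arctan2(*(W[1]-W[0])[::-1]);R=np.array([[np.cos(th),-np.sin(th)],[np.sin(th),np.cos(th)]])
o=W[:2].mean(0)-R@P[:2].mean(0)
print("edge fit",np.degrees(th),o,np.linalg.norm(W[1]-W[0]))
print("pred slot",(o+P[2:]@R.T).round(3))
k=atz("wrist",(286,272),.138);print("knob top",k,"bin frame",R.T@(k[:2]-o))
f={"start":(-.02,.03,.085),"cor":(-.02,-.09,.085),"end":(-.065,-.09,.085),"c1":(-.12,-.17,.085),"c2":(.12,-.17,.085),"c3":(-.12,.17,.085),"c4":(.12,.17,.085),"w1":(.03,-.03,.085),"w2":(.105,-.03,.085)}
for c in("wrist","side","scene"):
    im=cv2.imread(f"pics/{c}0.png");s=2 if c=="wrist" else 3
    im=cv2.resize(im,None,fx=s,fy=s,interpolation=cv2.INTER_CUBIC)
    for n,p in f.items():
        q=proj(c,[*(o+R@p[:2]),p[2]])[0]*s;cv2.drawMarker(im,(int(q[0]),int(q[1])),(0,0,255),cv2.MARKER_CROSS,14,1)
    im=im[200:800,200:1000] if c=="wrist" else im[450:1000,660:1300] if c=="side" else im[430:930,640:1200]
    cv2.imwrite(f"pics/{c}1.png",im)
E
```

```text
[[ 0.431  0.053]
 [ 0.656  0.133]
 [ 0.606 -0.158]
 [ 0.567 -0.171]]
edge fit 19.43214216683733 [ 0.59969626 -0.06731715] 0.23866556960788723
pred slot [[ 0.611 -0.159]
 [ 0.568 -0.174]]
knob top [ 0.57431072 -0.05329464  0.138     ] bin frame [-0.01927433  0.02166926]
```

View pics/wrist1.png

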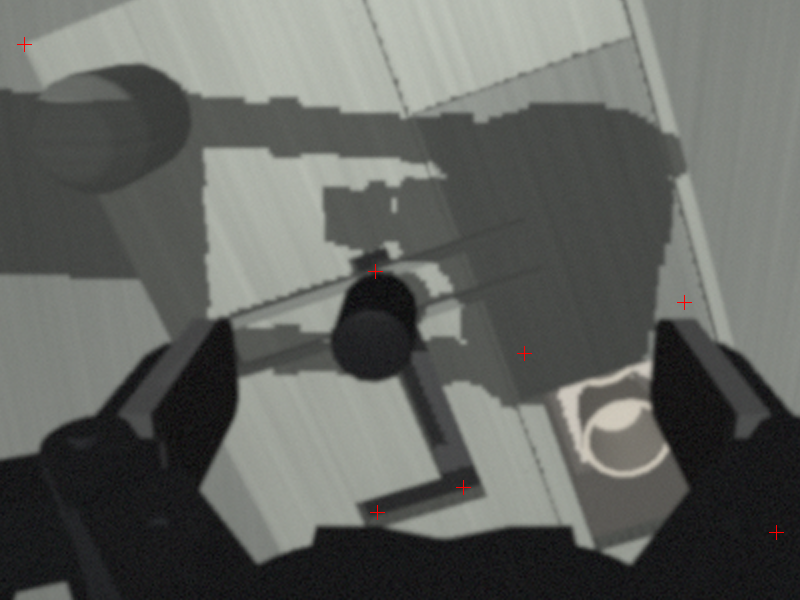

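View pics/side1.png

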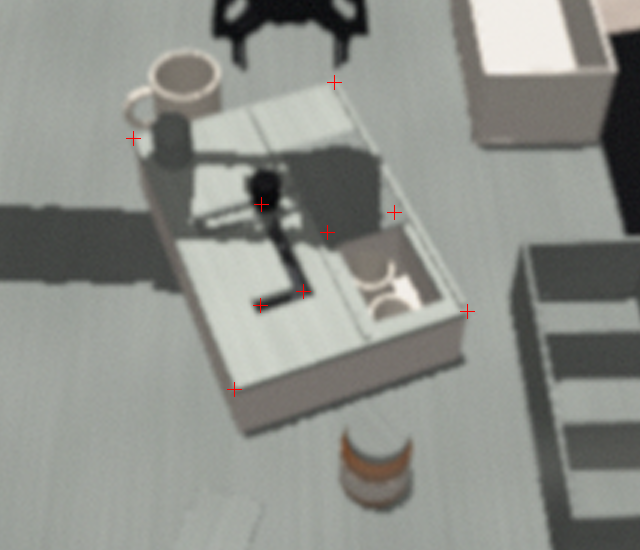

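The bin fit overlays well: origin (0.600,-0.067), yaw 19.4°, and the knob at bin (-19,+22) mm. I'll shut the gripper, turn it with the bin and go above the spot behind the knob.

>>> jog_arm:
  motion:
    - [[-1, 0.2, 1], [0, 0, -6], -1]
    - [[-2, 0.4, 2.5], [0, 0, -12], -1]
    - [[-3, 0.6, 4], [0, 0, -16], -1]
    - [[-4.2, 0.8, 5.5], [0, 0, -19.4], -1]
    - [[-4.2, 0.8, 6.5], [0, 0, -19.4], -1]
    - [[-4.2, 0.8, 6.5], [0, 0, -19.4], -1]
    - [[-4.2, 0.8, 6.5], [0, 0, -19.4], -1]
    - [[-4.2, 0.8, 6.5], [0, 0, -19.4], -1]
    - [[-4.2, 0.8, 6.5], [0, 0, -19.4], -1]
    - [[-4.2, 0.8, 6.5], [0, 0, -19.4], -1]
  newtons: 20

```text
time: 2.05
tcp_pos: [0.5584, -0.008, 0.1668]
eef_rot: [[0.943, 0.332, 0.001], [0.332, -0.943, -0.0], [0.001, 0.0, -1.0]]
ft_force: [0.6, 0.8, -0.6]
width: -0.0
```

```bash
cat >> fit.py <<'E'
th=np.radians(19.43);R=np.array([[np.cos(th),-np.sin(th)],[np.sin(th),np.cos(th)]]);o=np.array([.5997,-.0673])
def b(p): return (R.T@(np.array(p)[:2]-o)*1000).round(1)
E
python3 - <<'E'
from fit import *
s=bot.state();print(b(s["tcp_pos"]),s["tcp_pos"],np.degrees(np.arctan2(s["eef_rot"][1][0],s["eef_rot"][0][0])),s["width"],s["ft_force"])
im=bot.camera("wrist");cv2.imwrite("pics/w2.png",im[:,:,::-1])
for f in bot.find_in("wrist","knob")[:2]: print(f,b(atz("wrist",f["at"],.12)))
E
```

```text
[-19.2  69.7] [ 0.55843222 -0.00799235  0.16682855] 19.389317307860217 -0.0003344992873717831 [ 0.62841139  0.82329779 -0.58370669]
{'at': [444.3, 248.9], 'score': 0.37} [52.7 55.3]
```

View pics/w2.png

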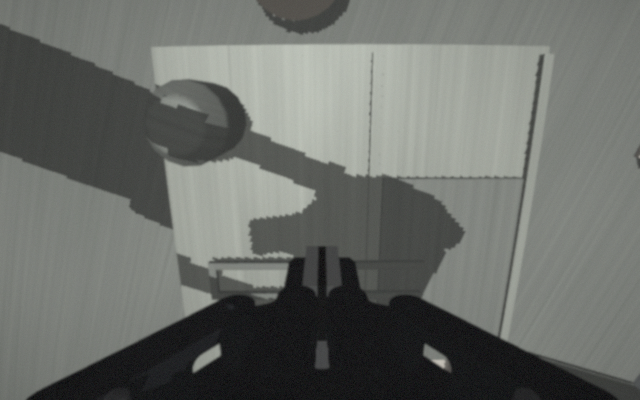

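The far deck edge is level in the picture (row 47), so the yaw is right. The fingers are shut and nothing stands below them but the low arm. I descend beside the knob and then push gently along tool +y (bin -y).

>>> jog_arm:
  motion:
    - [[0, 0, 3], [0, 0, 0], -1]
    - [[0, 0, 5], [0, 0, 0], -1]
    - [[0, 0, 6], [0, 0, 0], -1]
    - [[0, 0, 6], [0, 0, 0], -1]
    - [[0, 0.6, 6], [0, 0, 0], -1]
    - [[0, 1.2, 6], [0, 0, 0], -1]
    - [[0, 1.5, 6], [0, 0, 0], -1]
    - [[0, 1.8, 6], [0, 0, 0], -1]
    - [[0, 2.1, 6], [0, 0, 0], -1]
    - [[0, 2.4, 6], [0, 0, 0], -1]
    - [[0, 2.7, 6], [0, 0, 0], -1]
    - [[0, 3, 6], [0, 0, 0], -1]
    - [[0, 3, 6], [0, 0, 0], -1]

```text
time: 3.45
tcp_pos: [0.5682, -0.0366, 0.1063]
eef_rot: [[0.943, 0.332, 0.0], [0.332, -0.943, -0.0], [0.0, 0.0, -1.0]]
ft_force: [0.2, 1.5, 0.8]
width: 0.001
```

Run:
```python
from fit import *
s=bot.state();print(b(s["tcp_pos"]))
for c in("side","scene"):
    im=bot.camera(c)[:,:,::-1]
    q=proj(c,[*(o+R@[-.02,0]),.1])[0].astype(int)
    i=cv2.resize(im[q[1]-65:q[1]+65,q[0]-65:q[0]+65],(400,400),interpolation=cv2.INTER_CUBIC)
    globals()[c]=i
    for f in bot.find_in(c,"knob")[:2]: print(c,f,b(atz(c,f["at"],.12)))
cv2.imwrite("pics/s3.png",np.hstack([side,scene]))
```

```text
[-19.5  39.4]
side {'at': [306.0, 215.7], 'score': 0.46} [-29.5  12.9]
scene {'at': [300.5, 201.3], 'score': 0.7} [-20.6   5. ]
scene {'at': [300.4, 201.2], 'score': 0.57} [-21.    5.2]
```

View pics/s3.png

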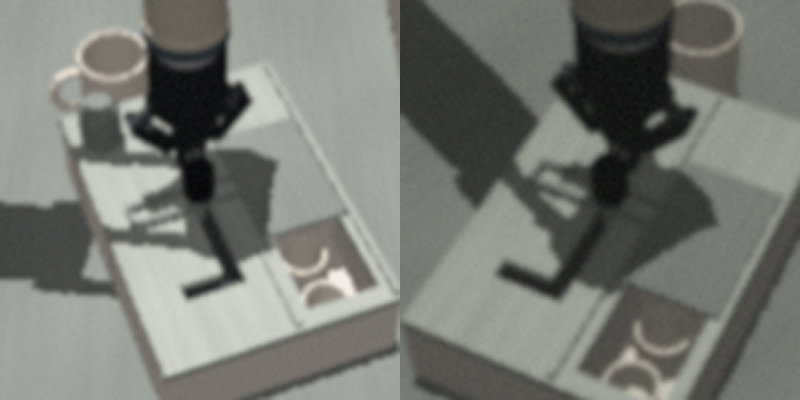

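In both views the fingers are directly behind the knob, and it has moved to about bin y +12. I keep pushing, stopping short of the corner.

>>> jog_arm:
  motion:
    - [[0, 0.5, 0], [0, 0, 0], -1]
    - [[0, 1, 0], [0, 0, 0], -1]
    - [[0, 1.5, 0], [0, 0, 0], -1]
    - [[0, 2, 0], [0, 0, 0], -1]
    - [[0, 2.5, 0], [0, 0, 0], -1]
    - [[0, 3, 0], [0, 0, 0], -1]
    - [[0, 3.5, 0], [0, 0, 0], -1]
    - [[0, 4, 0], [0, 0, 0], -1]
    - [[0, 4.5, 0], [0, 0, 0], -1]
    - [[0, 5, 0], [0, 0, 0], -1]
    - [[0, 5.5, 0], [0, 0, 0], -1]
    - [[0, 6, 0], [0, 0, 0], -1]
    - [[0, 6.5, 0], [0, 0, 0], -1]
    - [[0, 7, 0], [0, 0, 0], -1]
    - [[0, 7.5, 0], [0, 0, 0], -1]
    - [[0, 8, 0], [0, 0, 0], -1]
    - [[0, 8.5, 0], [0, 0, 0], -1]
    - [[0, 9, 0], [0, 0, 0], -1]
    - [[0, 9.4, 0], [0, 0, 0], -1]
    - [[0, 9.4, 0], [0, 0, 0], -1]

```text
time: 5.65
tcp_pos: [0.5994, -0.126, 0.1066]
eef_rot: [[0.943, 0.331, 0.0], [0.331, -0.943, -0.001], [0.0, 0.001, -1.0]]
ft_force: [0.9, 0.2, -0.2]
width: -0.003
```

Run:
```python
from fit import *
s=bot.state();print(b(s["tcp_pos"]),s["ft_force"])
for c in("side","scene"):
    im=bot.camera(c)[:,:,::-1]
    q=proj(c,[*(o+R@[-.02,-.05]),.1])[0].astype(int)
    i=cv2.resize(im[q[1]-50:q[1]+50,q[0]-50:q[0]+50],(400,400),interpolation=cv2.INTER_CUBIC)
    globals()[c]=i
cv2.imwrite("pics/s4.png",np.hstack([side,scene]))
```

```text
[-19.8 -55.2] [ 0.91364265  0.19783165 -0.15119674]
```

View pics/s4.png

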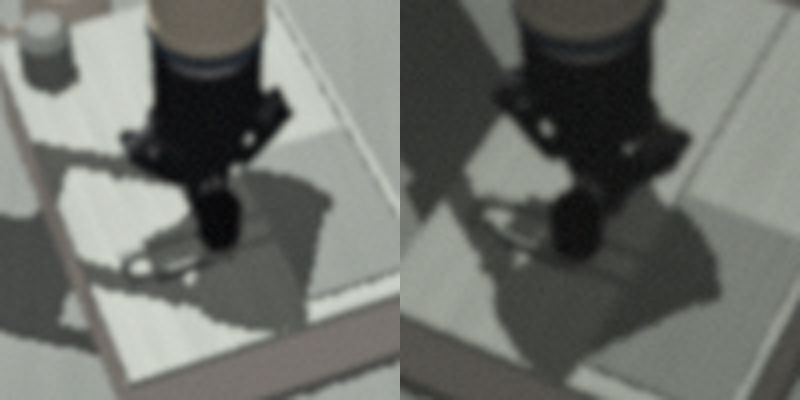

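The cover is nearly over the well and the knob sits just ahead of the fingers. I now take small steps until I feel the stop.

>>> jog_arm:
  motion:
    - [[0, 0.3, 0], [0, 0, 0], -1]
    - [[0, 0.6, 0], [0, 0, 0], -1]
    - [[0, 0.7, 0], [0, 0, 0], -1]
    - [[0, 0.7, 0], [0, 0, 0], -1]

```text
time: 6.15
tcp_pos: [0.6017, -0.1318, 0.1065]
eef_rot: [[0.943, 0.332, 0.0], [0.332, -0.943, -0.0], [0.0, 0.0, -1.0]]
ft_force: [-0.3, 1.1, 0.8]
width: 0.005
```

>>> jog_arm:
  motion:
    - [[0, 0.1, 0], [0, 0, 0], -1]
    - [[0, 0.1, 0], [0, 0, 0], -1]

```text
time: 6.35
tcp_pos: [0.602, -0.1326, 0.1064]
eef_rot: [[0.943, 0.332, 0.0], [0.332, -0.943, -0.0], [0.0, 0.0, -1.0]]
ft_force: [-0.5, 1.5, 1.9]
width: -0.004
```

>>> jog_arm:
  motion:
    - [[0, 0.1, 0], [0, 0, 0], -1]
    - [[0, 0.1, 0], [0, 0, 0], -1]

```text
time: 6.55
tcp_pos: [0.6022, -0.1331, 0.1064]
eef_rot: [[0.943, 0.332, -0.0], [0.332, -0.943, 0.001], [0.0, -0.001, -1.0]]
ft_force: [-1.8, 4.5, 3.0]
width: -0.001
```

>>> jog_arm:
  motion:
    - [[0, 0.1, 0], [0, 0, 0], -1]
    - [[0, 0.1, 0], [0, 0, 0], -1]

```text
time: 6.75
tcp_pos: [0.6022, -0.1332, 0.1064]
eef_rot: [[0.943, 0.333, -0.001], [0.333, -0.943, 0.002], [-0.0, -0.002, -1.0]]
ft_force: [-3.5, 6.8, 3.8]
width: -0.005
```

The TCP has stalled at bin y −63 mm with about 8 N against it, so the knob is at the corner and the cover is shut. I back off, go around to the knob's +x side and start pushing along −x.

>>> jog_arm:
  motion:
    - [[0, -1, 0], [0, 0, 0], -1]
    - [[0, -2, 0], [0, 0, 0], -1]
    - [[0, -2, 0], [0, 0, 0], -1]
    - [[2, -2, 0], [0, 0, 0], -1]
    - [[4, -2, 0], [0, 0, 0], -1]
    - [[4.8, -2, 0], [0, 0, 0], -1]
    - [[4.8, -1, 0], [0, 0, 0], -1]
    - [[4.8, 0, 0], [0, 0, 0], -1]
    - [[4.8, 1, 0], [0, 0, 0], -1]
    - [[4.8, 2, 0], [0, 0, 0], -1]
    - [[4.8, 2.6, 0], [0, 0, 0], -1]
    - [[4.8, 2.6, 0], [0, 0, 0], -1]
    - [[4.8, 2.6, 0], [0, 0, 0], -1]

```text
time: 8.05
tcp_pos: [0.6563, -0.1432, 0.1062]
eef_rot: [[0.943, 0.332, -0.0], [0.332, -0.943, 0.0], [-0.0, -0.0, -1.0]]
ft_force: [-0.3, -0.2, -0.1]
width: -0.004
```

Run:
```python
from fit import *
s=bot.state();print(b(s["tcp_pos"]),s["tcp_pos"],s["ft_force"])
for c in("side","scene"):
    im=bot.camera(c)[:,:,::-1]
    q=proj(c,[*(o+R@[-.02,-.05]),.1])[0].astype(int)
    i=cv2.resize(im[q[1]-50:q[1]+50,q[0]-50:q[0]+50],(400,400),interpolation=cv2.INTER_CUBIC)
    globals()[c]=i
    for f in bot.find_in(c,"knob")[:2]: print(c,f,b(atz(c,f["at"],.12)))
cv2.imwrite("pics/s5.png",np.hstack([side,scene]))
```

```text
[ 28.2 -90.4] [ 0.65634087 -0.14315166  0.10621191] [-0.30208239 -0.15059375 -0.05988418]
side {'at': [318.1, 241.3], 'score': 0.68} [-29.7 -90.3]
side {'at': [277.1, 179.9], 'score': 0.17} [-66.1 192.4]
scene {'at': [284.6, 231.2], 'score': 0.61} [-13. -96.]
scene {'at': [312.0, 238.8], 'score': 0.15} [ 57.6 -86.7]
```

View pics/s5.png

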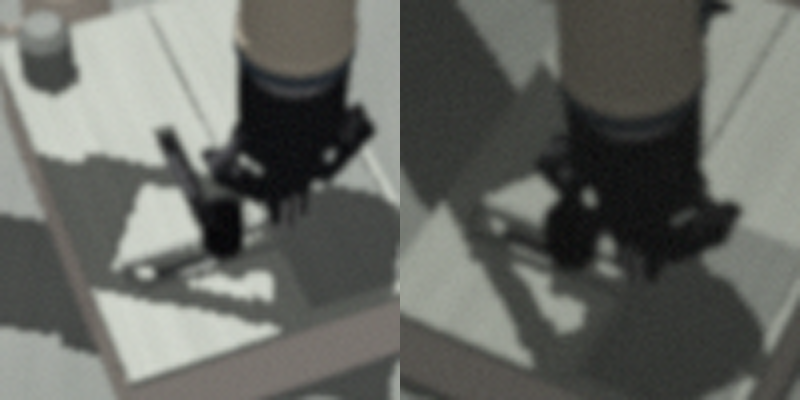

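The cover now hides the well, the knob is at the corner by both views, and the fingers stand on its +x side. I push along −x a little first, checking force.

>>> jog_arm:
  motion:
    - [[-0.8, 0, 0], [0, 0, 0], -1]
    - [[-1.3, 0, 0], [0, 0, 0], -1]
    - [[-1.6, 0, 0], [0, 0, 0], -1]
    - [[-1.9, 0, 0], [0, 0, 0], -1]
    - [[-2.1, 0, 0], [0, 0, 0], -1]
    - [[-2.3, 0, 0], [0, 0, 0], -1]
    - [[-2.5, 0, 0], [0, 0, 0], -1]
    - [[-2.5, 0, 0], [0, 0, 0], -1]

```text
time: 9.05
tcp_pos: [0.6328, -0.1513, 0.1064]
eef_rot: [[0.943, 0.332, 0.0], [0.332, -0.943, -0.0], [0.0, 0.0, -1.0]]
ft_force: [1.7, 0.6, 0.5]
width: 0.003
```

>>> jog_arm:
  motion:
    - [[-0.2, 0, 0], [0, 0, 0], -1]
    - [[-0.4, 0, 0], [0, 0, 0], -1]
    - [[-0.6, 0, 0], [0, 0, 0], -1]
    - [[-0.6, 0, 0], [0, 0, 0], -1]

```text
time: 9.45
tcp_pos: [0.6269, -0.1534, 0.1064]
eef_rot: [[0.943, 0.332, -0.0], [0.332, -0.943, -0.0], [-0.0, 0.0, -1.0]]
ft_force: [1.9, 0.4, 1.7]
width: 0.003
```

It slides with about 2 N. I continue, then take small steps up to the stop.

>>> jog_arm:
  motion:
    - [[-0.3, 0, 0], [0, 0, 0], -1]
    - [[-0.6, 0, 0], [0, 0, 0], -1]
    - [[-0.9, 0, 0], [0, 0, 0], -1]
    - [[-1.2, 0, 0], [0, 0, 0], -1]
    - [[-1.5, 0, 0], [0, 0, 0], -1]
    - [[-1.8, 0, 0], [0, 0, 0], -1]
    - [[-2.1, 0, 0], [0, 0, 0], -1]
    - [[-2.4, 0, 0], [0, 0, 0], -1]
    - [[-2.7, 0, 0], [0, 0, 0], -1]
    - [[-2.7, 0, 0], [0, 0, 0], -1]

```text
time: 10.45
tcp_pos: [0.6012, -0.1625, 0.1062]
eef_rot: [[0.943, 0.332, -0.001], [0.332, -0.943, -0.0], [-0.001, -0.0, -1.0]]
ft_force: [0.7, 0.7, 0.6]
width: 0.001
```

>>> jog_arm:
  motion:
    - [[-0.2, 0, 0], [0, 0, 0], -1]
    - [[-0.4, 0, 0], [0, 0, 0], -1]
    - [[-0.4, 0, 0], [0, 0, 0], -1]

```text
time: 10.75
tcp_pos: [0.5977, -0.1636, 0.1062]
eef_rot: [[0.943, 0.332, -0.0], [0.332, -0.943, 0.0], [-0.0, -0.0, -1.0]]
ft_force: [1.8, -0.6, 1.5]
width: -0.001
```

>>> jog_arm:
  motion:
    - [[-0.1, 0, 0], [0, 0, 0], -1]
    - [[-0.2, 0, 0], [0, 0, 0], -1]
    - [[-0.2, 0, 0], [0, 0, 0], -1]

```text
time: 11.05
tcp_pos: [0.5959, -0.1643, 0.1062]
eef_rot: [[0.943, 0.332, -0.0], [0.332, -0.943, 0.0], [-0.0, -0.0, -1.0]]
ft_force: [2.3, 0.7, 1.6]
width: 0.003
```

>>> jog_arm:
  motion:
    - [[-0.1, 0, 0], [0, 0, 0], -1]
    - [[-0.2, 0, 0], [0, 0, 0], -1]
    - [[-0.2, 0, 0], [0, 0, 0], -1]

```text
time: 11.35
tcp_pos: [0.5942, -0.1649, 0.1063]
eef_rot: [[0.943, 0.332, 0.0], [0.332, -0.943, 0.0], [0.0, 0.0, -1.0]]
ft_force: [3.5, 0.3, -0.0]
width: -0.001
```

>>> jog_arm:
  motion:
    - [[-0.1, 0, 0], [0, 0, 0], -1]
    - [[-0.1, 0, 0], [0, 0, 0], -1]

```text
time: 11.55
tcp_pos: [0.5939, -0.165, 0.1063]
eef_rot: [[0.943, 0.333, 0.002], [0.333, -0.943, 0.0], [0.002, 0.0, -1.0]]
ft_force: [6.9, 0.8, -0.3]
width: -0.002
```

>>> jog_arm:
  motion:
    - [[-0.1, 0, 0], [0, 0, 0], -1]
    - [[-0.1, 0, 0], [0, 0, 0], -1]

```text
time: 11.75
tcp_pos: [0.5937, -0.165, 0.1064]
eef_rot: [[0.943, 0.333, 0.004], [0.333, -0.943, 0.001], [0.004, 0.001, -1.0]]
ft_force: [8.8, 2.3, -1.7]
width: -0.0
```

>>> jog_arm:
  motion:
    - [[-0.1, 0, 0], [0, 0, 0], -1]
    - [[-0.1, 0, 0], [0, 0, 0], -1]

```text
time: 11.95
tcp_pos: [0.5935, -0.1651, 0.1064]
eef_rot: [[0.943, 0.333, 0.005], [0.333, -0.943, 0.001], [0.005, 0.001, -1.0]]
ft_force: [12.0, 2.3, -2.5]
width: -0.001
```

It has stalled with 12 N against it at x ≈ −38, so the knob is at the stop. I back off sideways, lift, and move clear.

>>> jog_arm:
  motion:
    - [[1, 0, 0], [0, 0, 0], -1]
    - [[3, 0, 0], [0, 0, 0], -1]
    - [[4, 0, 0], [0, 0, 0], -1]
    - [[4, 0, -3], [0, 0, 0], -1]
    - [[4, 0, -7], [0, 0, 0], -1]
    - [[4, 0, -11], [0, 0, 0], -1]
    - [[4, -4, -14], [0, 0, 0], -1]
    - [[4, -8, -16], [0, 0, 0], -1]
    - [[4, -12, -16], [0, 0, 0], -1]
    - [[4, -15, -16], [0, 0, 0], -1]
    - [[4, -15, -16], [0, 0, 0], -1]
    - [[4, -15, -16], [0, 0, 0], -1]

```text
time: 13.15
tcp_pos: [0.579, -0.0109, 0.2662]
eef_rot: [[0.943, 0.333, -0.001], [0.333, -0.943, -0.001], [-0.001, 0.0, -1.0]]
ft_force: [0.6, -0.8, 0.6]
width: 0.002
```

Run:
```python
from fit import *
s=bot.state();print(b(s["tcp_pos"]),s["tcp_pos"],s["ft_force"])
L=[]
for c in("side","scene"):
    im=bot.camera(c)[:,:,::-1].copy()
    for f in bot.find_in(c,"knob")[:1]: print(c,f,b(atz(c,f["at"],.12)))
    im=cv2.resize(im,None,fx=4,fy=4,interpolation=cv2.INTER_CUBIC)
    for p in((-.065,-.09,.138),(-.065,-.09,.098)):
        q=(proj(c,[*(o+R@p[:2]),p[2]])[0]*4).astype(int);cv2.drawMarker(im,tuple(map(int,q)),(0,0,255),cv2.MARKER_CROSS,10,1)
    q=(proj(c,[*(o+R@[0,-.03]),.085])[0]*4).astype(int)
    L.append(im[q[1]-260:q[1]+260,q[0]-200:q[0]+200])
cv2.imwrite("pics/s6.png",np.hstack(L))
```

```text
[-0.8 60.1] [ 0.578983   -0.01091001  0.2662256 ] [ 0.59609176 -0.84345595  0.60999112]
side {'at': [303.1, 246.3], 'score': 0.47} [-76.1 -91.3]
scene {'at': [268.1, 222.4], 'score': 0.77} [-62.7 -90.5]
```

View pics/s6.png

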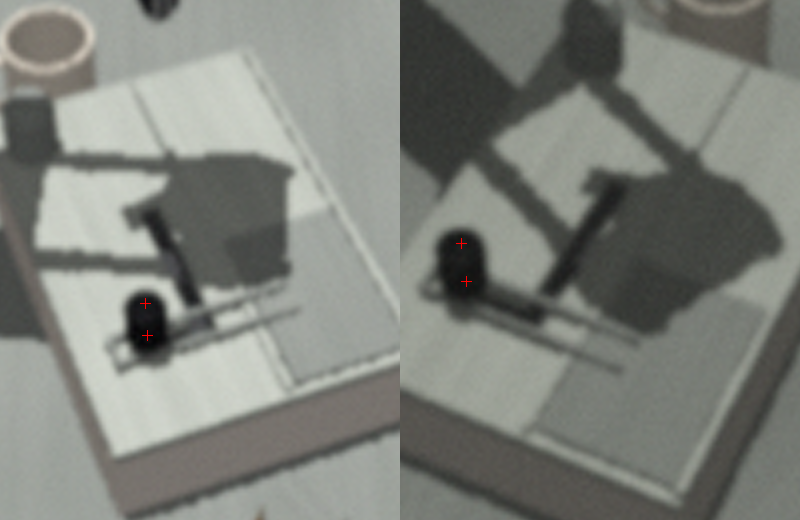

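Both views show the knob at the end of the short leg, seated on the predicted marks. The cover is over the well, the other things are in place, and the gripper is clear. I hand in.

```bash
python3 -c "
from rig import bot
print(bot.sign_off())"
```

```text
the job is handed in; nothing more can be done
None
```

The condiment bin is shut and locked, and the job was handed in at about 13 s. No verdict is reported.

**What I did:** With the gripper shut, I pushed the knob from its side along the long leg until it hit the stop. The TCP stalled with about 8 N against it. I then went around to the knob's other side and pushed it along the short leg to its end, where it stalled at about 12 N. After that I backed off, lifted and moved clear.

**Last checks:**
- **Knob:** It sits on the predicted position for the end of the slot in both outside views. The network's readings were bin (-63, -91) mm in the scene view and (-76, -91) mm in the side view, against a target of (-65, -90). The side view also read about 10 mm too far along -x earlier, so I put that difference down to its bias.
- **Cover and seating:** The cover lies over the well, and the knob looks seated.
- **Other things:** The shaker and mug look in place. The last pictures were cropped to the bin, so I did not look again at the jar, sauce bottle or spatula, but the arm never went near them. The ramekins are now hidden under the cover.
- **Robot:** The wrist force is about 1 N, which is sensor noise. The gripper is about 0.27 m above the table, touching nothing.

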